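Draw the sliding tray forward and stow the printed gear in the bench box

ROBOT

A 6-joint arm with a two-finger parallel gripper is mounted at the origin on the work surface. World frame = base frame: x ahead of the robot, y to its left, z up, the work surface at z = 0. Lengths are in m, angles in degrees, forces in N, time in s.
With the tool pointing down it reaches from about 0.3 to 0.75 m from the base axis. Payload 8.5 kg.
Tool frame: the origin (TCP) lies at the very end of the fingers, on their centre line; the grasp point (between the pads) lies 19 mm behind it (env.grip_point_offset is the distance from the TCP to the grasp point, in m); z points along the fingers, y is the direction in which the jaws open and shut (so a half turn about z gives the same grasp; the last joint's range is limited). The gripper opens to 85 mm and grips with 20 to 120 N. Pads are 22 mm wide; open, the fingers measure 114 mm over their backs; the gripper's body (76 mm by 85 mm) begins 54 mm behind the grasp point. The pads swing forward as they close: fully open they stand 13 mm farther back than shut.
Start: joints at [-87.794, 21.807, 74.336, -0, 83.858, -12.336], TCP at [0.138, -0.532, 0.231] pointing down, gripper open.
Joint ranges: [-178.18, 178.18], [-50.72, 133.34], [12.68, 142.11], [-81.47, 261.47], [9.98, 163.14], [-165.26, 165.26]. Speed limits (degrees/s): [136.94, 136.94, 180, 180, 180, 180].

INTERFACE

Orientations are given as a 3x3 rotation matrix whose columns are the frame's x, y, z axes.
In Python, from rig import env gives the robot as it stands.
- The arm moves only by the tool move_arm, never from a script. Its argument "moves" is a list of rows, each a list of 4 numbers: the shift along the tool's x, y, z in mm, then the turn about the tool's z in rad. In form: [[tx, ty, tz, spin], ...]. A call has 1 to 20 rows; each row is the pose to reach, as a shift and turn from the pose commanded when the call began, along the tool's axes at that moment; what a row does not reach only later rows make up. A row lasts 1/10 s, in which the tool goes at most 50 mm and 8.59 degrees, less where a joint would pass 70% of its speed; a pose out of reach is approached as far as the arm can. A call with a gripper value outside its range is refused whole. "grip" is the closure, from 0 (fully open) to 1 (shut), set as the call begins (left out, the last holds). The fingers move at their own pace and stop on an object; "grip_force" is the grip in N (left out, the last holds). Time passes only in rows, so rows that repeat a pose let the fingers close. It gives the time, the measured TCP pose, the force and the opening at its end, in the units of the state.
- env.observe(): the state, without advancing time (a new reading comes with each control period).
- env.get_image(name): name is "scene" or "top"; returns the picture (420x560x3 uint8, red, green, blue); there is no depth.
- env.get_calibration(name): a dict with "fovy" (degrees; the focal length in pixels is half the picture's height over the tangent of half this angle, whatever the lens; pixels are square), "cx", "cy" (the principal point, pixels), "k1" (the pictures are not rectified: a ray, as slopes to the right and down, at radius r is drawn at 1 + k1 r^2 times it, then the intrinsics apply), "extrinsics" (4x4, takes a point from world to camera coordinates). Camera axes: x right, y up, looking along -z (the intrinsics and any distortion apply to the point x, -y, -z); pixel columns grow to the right and rows downward; lengths in m; the calibration is good to about 2 mm. A picture is of the moment at which its call begins. get_calibration takes no time and is no camera call.
- env.close_job(): hands the job in, once; it reports no verdict.
Trained networks look in the newest picture that a camera, given by its name, has taken for a name from the list of things; names that differ only in an ending like _2 or _b are one class to them, and where a whole thing is asked for, a point or a joint stands for the part that bears it (a point fixed in the world has none). Each returns a list of dicts, best first, with "conf" (0 to 1); they miss things now and then, are a little off and sometimes report something else, mostly with a low value. They report only what shows in the picture. A call takes as long as a camera call. They do not tell look-alikes from the thing itself.
- env.silhouettes(camera, name): "region" (420x560 bool, what is visible of it) and "point" ([row, column] in pixels, amid what is visible of it).
- env.tip_of(camera, name): "point" ([row, column] in pixels: a listed point, or the origin of a listed thing).
The state is a dict: "time_s": time; "q": joint angles; "qvel": joint speeds; "joint_efforts": joint torques, N m; "position": TCP position; "tool_rot": TCP orientation; "ft_force": force on the tool from outside, world axes, zero at the start; "wrist_torque": the same for the moment, N m; "grip_width": finger opening in m.
Only numpy, scipy, OpenCV 4.12 (cv2) and the standard library are available. Lean on these libraries where they do the work, as an engineer would, in place of code of your own. Each camera call takes 0.05 s, during which the arm holds its last target.

TASK

The bench box's sliding tray is covering the storage well. Hook a fingertip behind the tray's far lip and draw the tray gently towards you until you feel it come up firm against the stop screw inside the near wall, without ramming or forcing it and without spilling what it carries. Then pick up the printed gear with the tall boss and lay it flat, boss up, on the floor of the well you have opened behind the tray; leave the tray there and the other things on the bench where they are.

Things in the scene. Friction and masses are not known exactly. Their poses are not given: they have to be found in the camera images.
- chest: Open plywood bench box fixed on the bench, 330 (x) x 240 (y) x 92 mm high, with a 16 mm thick carrying batten on each long side. Origin: centre of its underside; x points to its far end, away from the robot. Walls and floor 9 mm: inner floor at z = 9, inner faces at x = +-156, y = +-111. Along each side a 10 mm wide runner, top at z = 50, carries the tray.
- well (a point): Point on the box's floor in the middle of the part that is open once the tray is drawn up: x = 100, y = 0, z = 9 mm in the box's frame. The well is then open from the tray's far face to box x = 156 (102 to 134 mm) and 202 mm along y between the runners; before that the gap behind the tray is too short for the gear.
- stop: Stop inside the box's near wall: a 12 x 50 x 36 mm wooden block, origin at its underside's centre (x = -150, y = 0, z = 48 mm in the box's frame), through which goes a hand-set screw with a 24 mm rubber-faced pad inside, axis at z = 66, and a knob outside. The pad's face is at x = -138 to -106 in the box's frame: how far it is screwed in is not measured; feel for it. It does not give.
- tray: Loose plywood tray across the box on its runners, 160 (x) x 218 (y) x 36 mm high, walls 6 mm, one divider; about 0.4 kg (varies), 1 to 4 N of friction, 2 mm side play. Origin: centre of its underside; x to its far wall. Starts 32 to 82 mm short of the stop, with 52 to 70 mm free behind it. Drawn up, its origin is at x = -58 to -26 in the box's frame. 5 N or more is firm; over 16 N cracks its glue.
- tray_lip (a point): Middle of the top edge of the tray's far wall, on the outer (far) face: x = 80, y = 0, z = 36 mm in the tray's frame, 86 mm above the bench. The fingertip goes down behind this face.
- gear: Printed plastic spur gear with a boss, 60 g: toothed disc 76 mm across the teeth and 10 mm thick, with a round boss 24 mm in diameter rising from its middle to 26 mm above the underside. It is the only print with a tall boss. Lies flat on the bench, boss up. Origin at the centre of its underside, z up along the boss.
- wheel: Bystander: flat printed road wheel, 66 mm across and 16 mm thick, no boss. Origin at the centre of its underside.
- spinner: Bystander: three-lobed printed spinner, 82 mm across, 12 mm thick. Origin at the centre of its underside.
- screwdriver: Bystander: screwdriver, 190 mm long, lying on the bench. Its origin lies about the middle, on the underside.
- glue: Bystander: standing glue bottle, 48 mm in diameter, 120 mm high. Origin at the centre of its underside.
- pinion: Bystander carried in the left (+y) half of the tray: small printed pinion, 32 mm across, 16 mm high. Origin at the centre of its underside.
- spacer: Bystander carried in the right (-y) half of the tray: printed spacer ring, 34 mm across, 12 mm high. Origin at the centre of its underside.
There are look-alikes about, which are no part of the job. What is shaped like the gear but pink or yellow is not meant.

How it is judged (in metres and radians):
On the way:
1. the tray is drawn up firm against the stop (bearing on it with more than 5 N) (contact force between tray and stop above 5 N and x of tray in the frame of chest below -0.022 m), for 0.2 s.
At the end, for the whole second after the job is handed in: Tray flat on its runners, left drawn up (origin below x = -22 mm in the box's frame), square within 0.03 rad, still carrying pinion and spacer; gear at rest flat, boss up, on the box's floor behind the tray: its centre at least 112 mm beyond the tray's, within 80 mm of the box's centre line (x of tray in the frame of chest below -0.022 m and angle between the x axis of tray and the x axis of chest, either way round below 0.03 rad and angle between tray's own z axis and vertical below 0.04 rad and x of gear in the frame of tray above 0.112 m and x of gear in the frame of chest below 0.125 m and y of gear in the frame of chest between -0.08 and 0.08 m and z of gear in the frame of chest below 0.015 m and angle between gear's own z axis and vertical below 0.12 rad and linear speed of each of gear, tray below 0.02 m/s and z of each of pinion, spacer in the frame of tray above 0 m and horizontal distance between each of pinion, spacer and tray below 0.125 m); the robot touches nothing.
It fails at once if the fingers bear on the tray with more than 16 N (contact force between the fingers and tray above 16 N).
It fails at once if the tray is rammed or forced against the stop with more than 16 N (contact force between tray and stop above 16 N).
It fails at once if the gear is dropped (falls free faster than 0.9 m/s) (linear speed of gear above 0.9 m/s and contact force between the fingers and gear below 0.05 N).
It fails at once if a bystander on the bench is moved by more than 20 mm (distance of any of wheel, spinner, screwdriver, glue from where it was at the start of the episode above 0.02 m).
It also fails if it takes over 67 s, if anything falls off the work surface, if the arm or the gripper's body presses on something with over 40 N, if the wrist force passes 120 N, or if a joint passes its speed limit or range.

## Working session

There is one attempt and no reset: what is moved stays moved. The work goes in short steps, Python scripts to look and compute and a tool call to move; the robot and the scene stay as the last step left them, time stands still between calls to the robot, and variables do not carry over. Pictures are saved under pics/ and viewed, and the job is handed in when it is done.

Besides the shell and the picture viewer there is one more tool, called by a JSON object that holds its "method" and its "body", one argument or row to a line. move_arm: Moves the arm, as the interface text tells. Its arguments: {"type":"object","properties":{"moves":{"type":"array"},"grip":{"type":"number"},"grip_force":{"type":"number"}},"required":["moves"]}

```bash
ls; mkdir -p pics
python3 - <<'E'
from rig import env
import cv2,numpy as np
s=env.observe()
for k,v in s.items(): print(k,np.round(v,4).tolist())
for n in("scene","top"):
    im=env.get_image(n); cv2.imwrite(f"pics/{n}0.png",im[:,:,::-1]); 
    c=env.get_calibration(n); print(n,{k:np.round(v,4).tolist() for k,v in c.items()})
print(env.observe()["time_s"])
E
```

```text
pics
time_s 0.0
q [-87.7957, 21.8411, 74.3857, -0.0028, 83.8572, -12.335]
qvel [-0.0179, -0.0838, 0.0254, 0.0508, -0.0057, -0.0248]
joint_efforts [0.0008, -44.8456, -23.1274, -0.0001, 0.0048, 0.0]
position [0.1381, -0.5321, 0.2307]
tool_rot [[0.968, 0.251, -0.0001], [0.251, -0.968, 0.0015], [0.0003, -0.0014, -1.0]]
ft_force [0.441, 0.0547, -0.1611]
wrist_torque [-0.0223, 0.0005, 0.0144]
grip_width 0.0855
scene {'fovy': 52.9868, 'cx': 281.9632, 'cy': 207.2148, 'k1': 0.0173, 'extrinsics': [[0.7892, 0.6142, 0.0042, -0.4977], [-0.4881, 0.6229, 0.6113, 0.1201], [0.3728, -0.4845, 0.7914, -1.0574], [0.0, 0.0, 0.0, 1.0]]}
top {'fovy': 53.8329, 'cx': 273.453, 'cy': 220.7266, 'k1': 0.0166, 'extrinsics': [[-0.0824, -0.9966, -0.006, 0.1861], [0.9633, -0.0812, 0.2558, -0.5409], [-0.2554, 0.0152, 0.9667, -0.9744], [0.0, 0.0, 0.0, 1.0]]}
0.1
```

View pics/scene0.png

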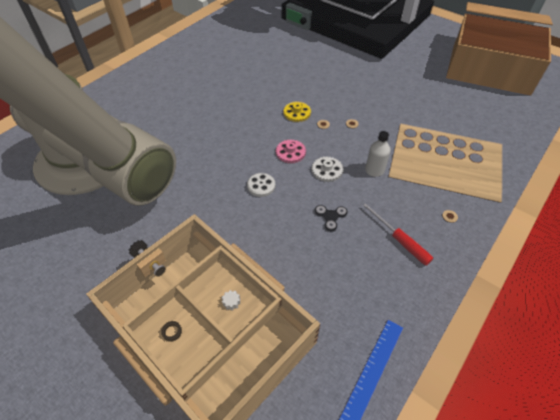

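View pics/top0.png

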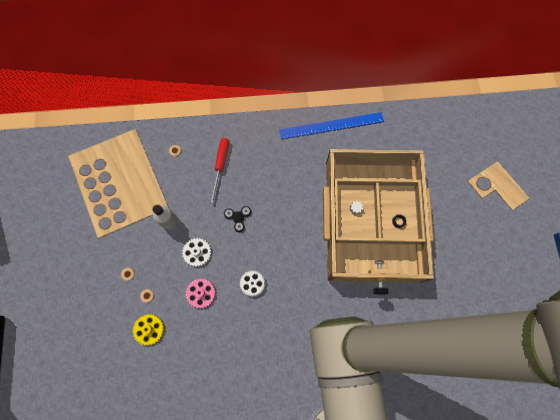

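The top view shows the box at about (378,215), with the tray in mid-box and its knob at (380,288). The white gear is at (197,252), the wheel at (253,284), and the pink and yellow look-alikes are at (200,293) and (148,330). Next I'll measure.

```bash
cat > h.py <<'E'
from rig import env
import cv2,numpy as np
def K(n):
    c=env.get_calibration(n); f=210/np.tan(np.radians(c["fovy"]/2))
    E=np.array(c["extrinsics"]); D=np.diag([1,-1,-1.])
    return np.array([[f,0,c["cx"]],[0,f,c["cy"]],[0,0,1]]),np.array([c["k1"],0,0,0,0.]),D@E[:3,:3],D@E[:3,3]
def proj(n,P):
    k,d,R,t=K(n); return cv2.projectPoints(np.array(P,float).reshape(-1,3),cv2.Rodrigues(R)[0],t,k,d)[0].reshape(-1,2)
def back(n,uv,z):
    k,d,R,t=K(n); u=cv2.undistortPoints(np.array(uv,float).reshape(-1,1,2),k,d).reshape(-1,2)
    r=np.c_[u,np.ones(len(u))]@R; o=-R.T@t
    return o+r*((z-o[2])/r[:,2])[:,None]
E
python3 - <<'E'
from h import *
for n in("top","scene"):
    for nm,z in [("chest",0),("tray",.05),("tray_lip",.086),("gear",0),("wheel",0),("stop",.048),("glue",0),("spinner",0),("pinion",.056),("spacer",.056),("well",.009)]:
        for r in env.tip_of(n,nm)[:3]:
            p=r["point"]; print(n,nm,round(r["conf"],2),np.round(p,1),np.round(back(n,[p[1],p[0]],z)[0],4))
s=env.silhouettes("top","gear")
for r in s[:3]:
    m=r["region"]; print(r["conf"],r["point"],m.sum())
np.savez("t.npz",chest=env.silhouettes("top","chest")[0]["region"],tray=env.silhouettes("top","tray")[0]["region"])
im=cv2.imread("pics/top0.png")[140:300,310:450]; cv2.imwrite("pics/topz.png",cv2.resize(im,None,fx=4,fy=4,interpolation=cv2.INTER_CUBIC)[:600])
print(env.observe()["time_s"])
E
```

```text
top tray 0.62 [213.  370.8] [ 0.5595 -0.1124  0.05  ]
top tray_lip 0.58 [178.5 376.5] [ 0.6395 -0.1304  0.086 ]
top gear 0.87 [293.7 198.9] [0.395  0.3474 0.    ]
top gear 0.69 [252.9 199.1] [0.5018 0.3431 0.    ]
top gear 0.66 [331.2 149.8] [0.312  0.4742 0.    ]
top wheel 0.65 [284.3 251.6] [0.4077 0.21   0.    ]
top wheel 0.16 [222.7 399.5] [ 0.5393 -0.1983  0.    ]
top stop 0.8 [274.7 380. ] [ 0.3997 -0.1129  0.048 ]
top glue 0.66 [220.4 169. ] [0.5979 0.421  0.    ]
top glue 0.58 [209.9 355.7] [ 0.5848 -0.0859  0.    ]
top glue 0.44 [254. 199.] [0.4989 0.3435 0.    ]
top spinner 0.54 [217.1 238.9] [0.5912 0.2319 0.    ]
top pinion 0.44 [208.6 358.4] [ 0.5723 -0.0807  0.056 ]
top spacer 0.56 [216.7 239.4] [0.5765 0.2267 0.056 ]
top spacer 0.44 [223.3 398.2] [ 0.5249 -0.1764  0.056 ]
top well 0.76 [184.9 369.8] [ 0.6498 -0.1317  0.009 ]
scene tray 0.86 [319.1 206. ] [ 0.5566 -0.1249  0.05  ]
scene tray_lip 0.74 [344.4 235.9] [ 0.6396 -0.1339  0.086 ]
scene gear 0.93 [150.5 292.9] [0.3943 0.3493 0.    ]
scene gear 0.8 [169.8 325.3] [0.4975 0.3451 0.    ]
scene gear 0.67 [169.8 371.8] [0.5877 0.4158 0.    ]
scene wheel 0.96 [185.1 258.2] [0.3992 0.2049 0.    ]
scene stop 0.62 [267.5 153.5] [ 0.4026 -0.1114  0.048 ]
scene stop 0.25 [235.2 394.1] [0.7327 0.2423 0.048 ]
scene glue 0.74 [171.  371.5] [0.5892 0.4118 0.    ]
scene spinner 0.66 [211.7 331. ] [0.5808 0.2459 0.    ]
scene pinion 0.52 [303.1 228. ] [ 0.5691 -0.08    0.056 ]
scene pinion 0.4 [185.6 261.7] [0.4389 0.173  0.056 ]
scene spacer 0.47 [333.1 168.2] [ 0.5254 -0.1843  0.056 ]
scene spacer 0.16 [305.3 229.7] [ 0.5743 -0.0813  0.056 ]
scene well 0.61 [360.9 245.5] [ 0.6492 -0.1287  0.009 ]
0.92 [250.8, 201.2] 623
0.74 [293.3, 197.4] 644
1.35
```

View pics/topz.png

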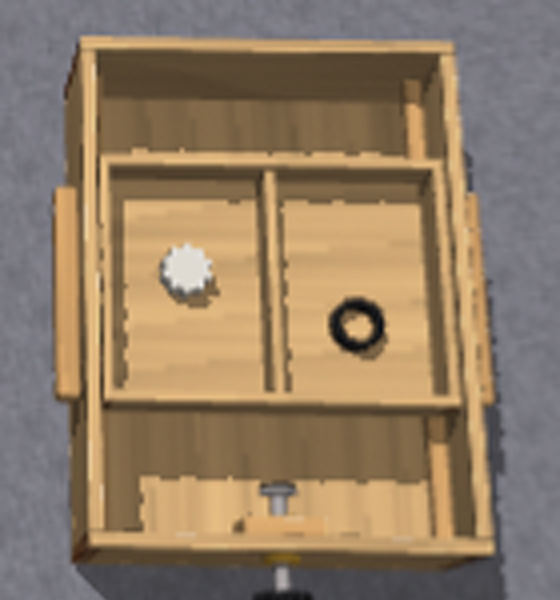

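Run:
```python
from h import *
from scipy.optimize import least_squares
def fit(pts,L,W,z,x0):
    loc=np.array([[L,W],[L,-W],[-L,W],[-L,-W]])/2
    def P(p):
        c,s=np.cos(p[2]),np.sin(p[2]); return np.c_[loc@np.array([[c,s],[-s,c]])+p[:2],np.full(4,z)]
    r=least_squares(lambda p:(proj("top",P(p))-pts).ravel(),x0)
    return r.x,r.fun.reshape(4,2)
o=np.array([310,140])
ch=np.array([[80,38],[453,40],[74,548],[493,550]])/4+o-.4
tr=np.array([[102,157],[443,158],[100,404],[460,408]])/4+o-.4
print(back("top",ch,.092)); print(back("top",tr,.086))
for a in (fit(ch,.33,.24,.092,[.55,-.12,0]),fit(tr,.16,.218,.086,[.55,-.12,0])): print(np.round(a[0],4),np.round(a[1],2).tolist())
# overlay
im=cv2.imread("pics/top0.png")
p,_=fit(ch,.33,.24,.092,[.55,-.12,0]);q,_=fit(tr,.16,.218,.086,[.55,-.12,0])
def dr(p,L,W,z,n,im,col):
    c,s=np.cos(p[2]),np.sin(p[2]); l=np.array([[L,W],[L,-W],[-L,-W],[-L,W]])/2@np.array([[c,s],[-s,c]])+p[:2]
    uv=proj(n,np.c_[l,np.full(4,z)]); cv2.polylines(im,[np.round(uv*16).astype(int)],True,col,1,cv2.LINE_AA,4)
si=cv2.imread("pics/scene0.png")
for n,i in(("top",im),("scene",si)):
    dr(p,.33,.24,.092,n,i,(0,0,255));dr(q,.16,.218,.086,n,i,(255,0,0));dr(p,.312,.222,.092,n,i,(0,255,0))
cv2.imwrite("pics/ov.png",np.hstack([cv2.resize(im[140:300,310:450],(392,448)),cv2.resize(si[210:420,80:330],(408,448))][:2])[:, :800])
# stop pad
print(back("top",np.array([[278,487]])/4+o,.078))
```

```text
[[ 0.72786412 -0.0198093   0.092     ]
 [ 0.70567383 -0.25875998  0.092     ]
 [ 0.40055266  0.02227284  0.092     ]
 [ 0.3790031  -0.22522036  0.092     ]]
[[ 0.64754222 -0.0252758   0.086     ]
 [ 0.62834779 -0.24095383  0.086     ]
 [ 0.48760318 -0.00469221  0.086     ]
 [ 0.46683593 -0.22327185  0.086     ]]
[ 0.5533 -0.1202 -0.1069] [[-0.6, -0.78], [-0.54, 0.45], [2.25, -0.82], [-1.18, 1.19]]
[ 0.5575 -0.1235 -0.1016] [[-0.86, -0.16], [-0.21, 0.87], [0.83, -0.62], [0.21, -0.04]]
[[ 0.42777788 -0.10855013  0.078     ]]
```

View pics/ov.png

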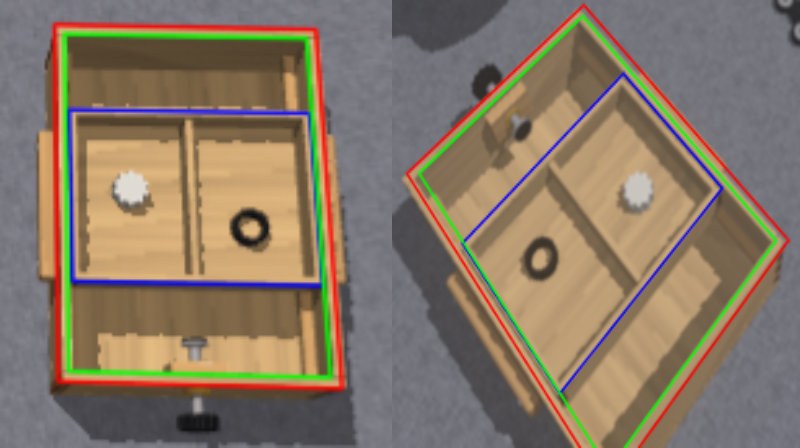

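```bash
cat >> h.py <<'E'
C=np.array([.5533,-.1205]); YAW=-0.105
def cw(x,y,z):
    c,s=np.cos(YAW),np.sin(YAW); return np.array([C[0]+c*x-s*y,C[1]+s*x+c*y,z])
def wc(p):
    c,s=np.cos(YAW),np.sin(YAW); d=np.array(p[:2])-C; return np.array([c*d[0]+s*d[1],-s*d[0]+c*d[1],p[2]])
def rel(target,R=None,yaw=None):
    s=env.observe(); R=np.array(s["tool_rot"]); d=R.T@(np.array(target)-s["position"])
    cur=np.arctan2(R[1,0],R[0,0]); print("mm",np.round(d*1000,1),"spin",None if yaw is None else round(cur-yaw,4),"t",s["time_s"])
E
python3 -c "
from h import *
rel(cw(.112,0,.22),yaw=YAW)
rel(cw(.112,0,.13),yaw=YAW)"
```

```text
mm [ 610.2 -255.1   11.3] spin 0.3588 t 1.35
mm [ 610.2 -255.1  101.3] spin 0.3588 t 1.35
```

{"method": "move_arm", "body": {
  "moves": [
    [20,-8,0,0.02],
    [60,-25,0,0.05],
    [105,-44,0,0.08],
    [150,-63,1,0.11],
    [195,-82,2,0.14],
    [240,-100,3,0.17],
    [285,-119,4,0.2],
    [330,-138,5,0.23],
    [375,-157,6,0.26],
    [420,-176,7,0.29],
    [465,-194,8,0.32],
    [510,-213,9,0.34],
    [550,-230,10,0.359],
    [580,-243,11,0.359],
    [600,-251,11,0.359],
    [610,-255,11,0.359],
    [610,-255,11,0.359],
    [610,-255,11,0.359]
  ],
  "grip": 1
}}

```text
time_s: 3.15
position: [0.664, -0.133, 0.2203]
tool_rot: [[0.994, -0.106, -0.0], [-0.106, -0.994, -0.0], [-0.0, 0.0, -1.0]]
ft_force: [-0.2, -0.5, -1.5]
grip_width: 0.0001
```

```bash
python3 -c "
from h import *
s=env.observe();print(s['grip_width'],s['tool_rot'],wc(s['position']),s['ft_force'])
for n in('top','scene'): cv2.imwrite(f'pics/{n}1.png',env.get_image(n)[:,:,::-1])
rel(cw(.110,0,.062),yaw=YAW)"
```

```text
5.19246658477791e-05 [[ 9.94411318e-01 -1.05574560e-01 -3.78547032e-04]
 [-1.05574629e-01 -9.94411368e-01 -1.68522226e-04]
 [-3.58639812e-04  2.07545371e-04 -9.99999914e-01]] [ 0.11138096 -0.00087717  0.22033298] [-0.23113361 -0.45819376 -1.54077664]
mm [ -1.3  -1.2 158.6] spin -0.0015 t 3.25
```

View pics/scene1.png

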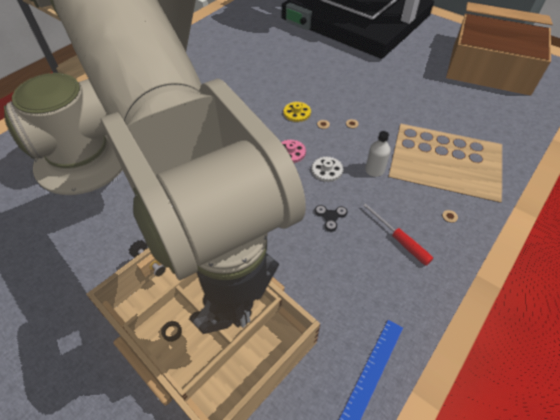

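The scene view shows the closed fingertips at about (240,318), above the gap behind the tray. I'll go down now.

{"method": "move_arm", "body": {
  "moves": [
    [0,0,15,0],
    [-1,0,45,0],
    [-1,0,75,0],
    [-1,0,100,0],
    [-1,0,118,0],
    [-1,0,132,0],
    [-1,0,144,0],
    [-1,0,153,0],
    [-1,0,158,0],
    [-1,0,158,0],
    [-1,0,158,0]
  ]
}}

```text
time_s: 4.35
position: [0.6639, -0.1324, 0.0629]
tool_rot: [[0.994, -0.105, 0.001], [-0.105, -0.994, -0.0], [0.001, 0.0, -1.0]]
ft_force: [0.6, 0.7, -0.0]
grip_width: -0.0001
```

```bash
python3 -c "
from h import *
s=env.observe();print(wc(s['position']),s['ft_force'])
for n in('top','scene'): cv2.imwrite(f'pics/{n}2.png',env.get_image(n)[:,:,::-1])
a=cv2.imread('pics/top2.png')[100:300,300:450];b=cv2.imread('pics/scene2.png')[200:400,90:330]
cv2.imwrite('pics/d.png',np.hstack([cv2.resize(a,(300,400)),cv2.resize(b,(480,400))]))"
```

```text
[ 0.1111845  -0.00020118  0.06293109] [ 0.57279349  0.66969856 -0.01504352]
```

View pics/d.png

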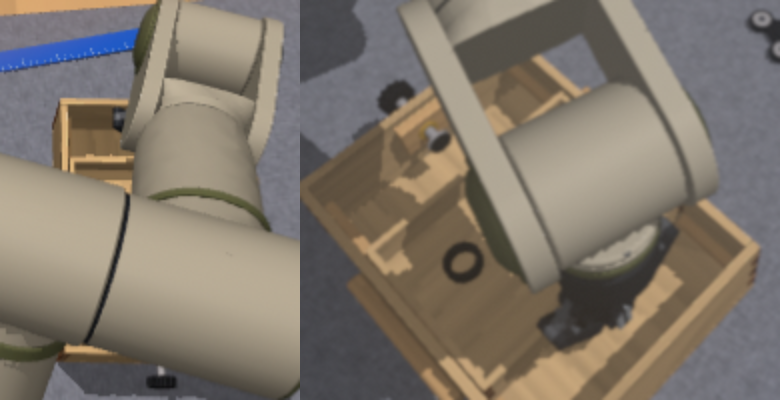

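The fingertips are down behind the lip and nothing is touching. Now I'll draw gently.

{"method": "move_arm", "body": {
  "moves": [
    [-1,0,0,0],
    [-3,0,0,0],
    [-5,0,0,0],
    [-7,0,0,0],
    [-9,0,0,0],
    [-10,0,0,0],
    [-11,0,0,0],
    [-12,0,0,0],
    [-13,0,0,0],
    [-14,0,0,0],
    [-15,0,0,0],
    [-16,0,0,0],
    [-17,0,0,0],
    [-18,0,0,0],
    [-19,0,0,0],
    [-20,0,0,0]
  ]
}}

```text
time_s: 6.05
position: [0.6436, -0.1302, 0.0623]
tool_rot: [[0.994, -0.105, 0.0], [-0.105, -0.994, -0.0], [0.0, 0.0, -1.0]]
ft_force: [3.2, -0.3, -1.5]
grip_width: -0.0001
```

{"method": "move_arm", "body": {
  "moves": [
    [-1,0,0,0],
    [-2,0,0,0],
    [-3,0,0,0],
    [-4,0,0,0],
    [-5,0,0,0],
    [-6,0,0,0],
    [-7,0,0,0],
    [-8,0,0,0],
    [-9,0,0,0],
    [-10,0,0,0],
    [-11,0,0,0],
    [-12,0,0,0],
    [-13,0,0,0],
    [-14,0,0,0],
    [-15,0,0,0],
    [-16,0,0,0],
    [-17,0,0,0],
    [-18,0,0,0],
    [-19,0,0,0],
    [-20,0,0,0]
  ]
}}

```text
time_s: 8.05
position: [0.6237, -0.128, 0.0623]
tool_rot: [[0.994, -0.105, 0.0], [-0.105, -0.994, 0.0], [0.0, -0.0, -1.0]]
ft_force: [2.9, -0.9, -0.7]
grip_width: -0.0001
```

```bash
python3 -c "
from h import *
s=env.observe();print(wc(s['position']),s['ft_force'],s['time_s'])
for n in('top','scene'): cv2.imwrite(f'pics/{n}3.png',env.get_image(n)[:,:,::-1])
a=cv2.imread('pics/top3.png')[100:300,300:450];b=cv2.imread('pics/scene3.png')[200:400,90:330]
cv2.imwrite('pics/d3.png',np.hstack([cv2.resize(a,(300,400)),cv2.resize(b,(480,400))]))"
```

```text
[ 0.07077041 -0.0001319   0.06234496] [ 2.9004447  -0.85339522 -0.72444653] 8.05
```

View pics/d3.png

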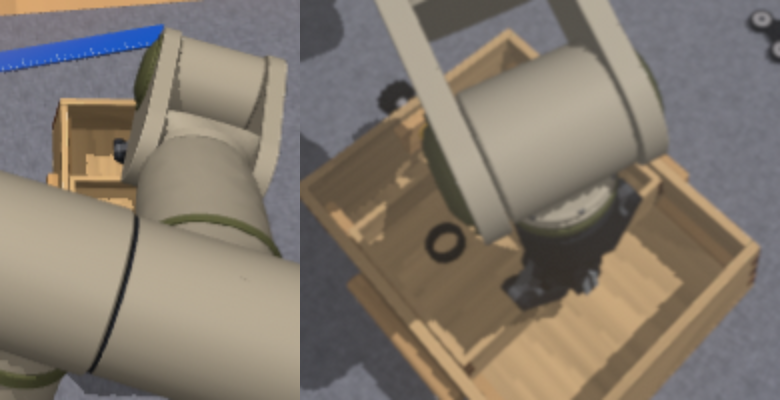

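```bash
python3 -c "
from h import *
a=cv2.imread('pics/top0.png')[255:295,360:400];b=cv2.imread('pics/scene0.png')[245:295,130:180]
cv2.imwrite('pics/stop.png',np.hstack([cv2.resize(a,(400,400),interpolation=cv2.INTER_CUBIC),cv2.resize(b,(400,400),interpolation=cv2.INTER_CUBIC)]))
for x in (-.138,-.130,-.126,-.122,-.114,-.106):
  P=[cw(x,0,.078),cw(x,.012,.066),cw(x,-.012,.066),cw(x,0,.054)]
  print(x,((proj('top',P)-[360,255])*10).round().tolist(),((proj('scene',P)-[130,245])*8+[400,0]).round().tolist())"
```

```text
-0.138 [[192.0, 116.0], [131.0, 122.0], [229.0, 124.0], [169.0, 130.0]] [[614.0, 131.0], [667.0, 125.0], [583.0, 189.0], [637.0, 182.0]]
-0.13 [[190.0, 83.0], [130.0, 90.0], [228.0, 92.0], [167.0, 98.0]] [[634.0, 152.0], [688.0, 146.0], [604.0, 210.0], [657.0, 203.0]]
-0.126 [[190.0, 67.0], [129.0, 74.0], [227.0, 76.0], [167.0, 82.0]] [[645.0, 163.0], [698.0, 156.0], [614.0, 221.0], [667.0, 213.0]]
-0.122 [[189.0, 51.0], [129.0, 58.0], [226.0, 60.0], [166.0, 67.0]] [[655.0, 173.0], [708.0, 166.0], [624.0, 231.0], [677.0, 224.0]]
-0.114 [[188.0, 18.0], [127.0, 26.0], [225.0, 28.0], [165.0, 35.0]] [[676.0, 194.0], [729.0, 187.0], [645.0, 253.0], [698.0, 244.0]]
-0.106 [[186.0, -14.0], [126.0, -6.0], [223.0, -4.0], [163.0, 3.0]] [[697.0, 215.0], [750.0, 208.0], [665.0, 274.0], [718.0, 265.0]]
```

View pics/stop.png

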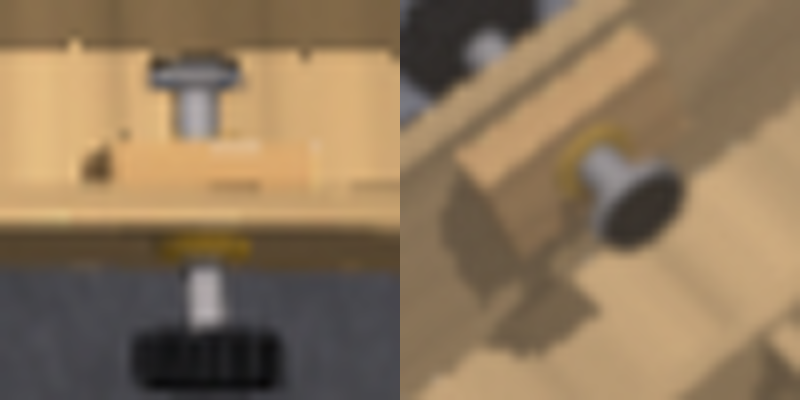

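The screw pad face reads x ≈ -125 mm in the box in both views, so about 25 ± 4 mm of travel remains. I'll draw 16 mm more, then feel for the stop in small steps.

{"method": "move_arm", "body": {
  "moves": [
    [-1,0,0,0],
    [-2,0,0,0],
    [-3,0,0,0],
    [-4,0,0,0],
    [-5,0,0,0],
    [-6,0,0,0],
    [-7,0,0,0],
    [-8,0,0,0],
    [-9,0,0,0],
    [-10,0,0,0],
    [-11,0,0,0],
    [-12,0,0,0],
    [-13,0,0,0],
    [-14,0,0,0],
    [-15,0,0,0],
    [-16,0,0,0]
  ]
}}

```text
time_s: 9.75
position: [0.6078, -0.1264, 0.0623]
tool_rot: [[0.994, -0.105, 0.0], [-0.105, -0.994, 0.0], [0.0, -0.0, -1.0]]
ft_force: [2.9, -1.1, -2.4]
grip_width: -0.0001
```

{"method": "move_arm", "body": {
  "moves": [
    [-0.4,0,0,0],
    [-0.8,0,0,0],
    [-1.2,0,0,0],
    [-1.6,0,0,0]
  ]
}}

```text
time_s: 10.15
position: [0.6063, -0.1262, 0.0624]
tool_rot: [[0.994, -0.105, 0.0], [-0.105, -0.994, -0.0], [0.0, 0.0, -1.0]]
ft_force: [2.8, -0.5, -1.9]
grip_width: 0.0001
```

{"method": "move_arm", "body": {
  "moves": [
    [-0.4,0,0,0],
    [-0.8,0,0,0],
    [-1.2,0,0,0],
    [-1.2,0,0,0]
  ]
}}

```text
time_s: 10.55
position: [0.605, -0.1261, 0.0623]
tool_rot: [[0.994, -0.105, -0.0], [-0.105, -0.994, 0.0], [-0.0, -0.0, -1.0]]
ft_force: [2.7, -0.3, -1.1]
grip_width: -0.0
```

{"method": "move_arm", "body": {
  "moves": [
    [-0.4,0,0,0],
    [-0.8,0,0,0],
    [-1.2,0,0,0]
  ]
}}

```text
time_s: 10.85
position: [0.6038, -0.126, 0.0623]
tool_rot: [[0.994, -0.105, 0.0], [-0.105, -0.994, -0.0], [0.0, 0.0, -1.0]]
ft_force: [3.0, 0.0, -2.4]
grip_width: 0.0006
```

{"method": "move_arm", "body": {
  "moves": [
    [-0.4,0,0,0],
    [-0.8,0,0,0],
    [-1.2,0,0,0]
  ]
}}

```text
time_s: 11.15
position: [0.6026, -0.1258, 0.0623]
tool_rot: [[0.994, -0.105, -0.0], [-0.105, -0.994, 0.0], [-0.0, -0.0, -1.0]]
ft_force: [3.2, -0.3, -1.6]
grip_width: -0.0004
```

{"method": "move_arm", "body": {
  "moves": [
    [-0.3,0,0,0],
    [-0.6,0,0,0],
    [-1,0,0,0]
  ]
}}

```text
time_s: 11.45
position: [0.6017, -0.1257, 0.0623]
tool_rot: [[0.994, -0.105, 0.0], [-0.105, -0.994, 0.0], [0.0, -0.0, -1.0]]
ft_force: [2.5, 0.1, -2.3]
grip_width: 0.0001
```

{"method": "move_arm", "body": {
  "moves": [
    [-0.3,0,0,0],
    [-0.6,0,0,0],
    [-1,0,0,0]
  ]
}}

```text
time_s: 11.75
position: [0.6013, -0.1257, 0.0625]
tool_rot: [[0.994, -0.105, 0.002], [-0.105, -0.994, -0.0], [0.002, 0.0, -1.0]]
ft_force: [6.6, 0.3, -2.4]
grip_width: -0.0003
```

Force has risen to 6.6 N with position stalling, so the tray has reached the stop. I'll add a little more.

{"method": "move_arm", "body": {
  "moves": [
    [-0.2,0,0,0],
    [-0.4,0,0,0],
    [-0.4,0,0,0]
  ]
}}

```text
time_s: 12.05
position: [0.6013, -0.1257, 0.0627]
tool_rot: [[0.994, -0.105, 0.003], [-0.105, -0.994, -0.001], [0.003, 0.0, -1.0]]
ft_force: [6.8, -0.4, -2.6]
grip_width: 0.0002
```

{"method": "move_arm", "body": {
  "moves": [
    [-0.2,0,0,0],
    [-0.4,0,0,0],
    [-0.4,0,0,0]
  ]
}}

```text
time_s: 12.35
position: [0.6013, -0.1258, 0.0628]
tool_rot: [[0.994, -0.105, 0.004], [-0.105, -0.994, -0.001], [0.004, 0.0, -1.0]]
ft_force: [7.3, -0.0, -2.1]
grip_width: -0.0001
```

{"method": "move_arm", "body": {
  "moves": [
    [-0.3,0,0,0],
    [-0.7,0,0,0],
    [-0.7,0,0,0]
  ]
}}

```text
time_s: 12.65
position: [0.6013, -0.1259, 0.0631]
tool_rot: [[0.994, -0.105, 0.006], [-0.105, -0.994, -0.001], [0.006, 0.001, -1.0]]
ft_force: [12.1, -0.8, -3.3]
grip_width: 0.0001
```

{"method": "move_arm", "body": {
  "moves": [
    [0,0,0,0],
    [0,0,0,0],
    [0,0,0,0]
  ]
}}

```text
time_s: 12.95
position: [0.6013, -0.1259, 0.0631]
tool_rot: [[0.994, -0.105, 0.006], [-0.105, -0.994, -0.001], [0.006, 0.001, -1.0]]
ft_force: [11.3, 0.4, -2.3]
grip_width: -0.0001
```

The tray bears on the stop at about 11–12 N pull less about 3 N of friction. It held, so I'll back off and go up.

{"method": "move_arm", "body": {
  "moves": [
    [1,0,0,0],
    [3,0,0,0],
    [6,0,0,0],
    [11,0,0,0],
    [16,0,0,0],
    [20,0,-5,0],
    [20,0,-25,0],
    [20,0,-60,0],
    [20,0,-100,0],
    [20,0,-130,0],
    [20,0,-140,0],
    [20,0,-140,0]
  ]
}}

```text
time_s: 14.15
position: [0.6195, -0.1277, 0.2035]
tool_rot: [[0.994, -0.105, 0.002], [-0.105, -0.994, -0.001], [0.002, 0.001, -1.0]]
ft_force: [0.4, -0.1, -0.3]
grip_width: -0.0001
```

Run:
```python
from h import *
for nm,z in(("gear",0),):
  for n in("top","scene"):
    cv2.imwrite(f'pics/{n}4.png',env.get_image(n)[:,:,::-1])
    for r in env.silhouettes(n,nm):
        m=r["region"]; ys,xs=np.nonzero(m); print(n,r["conf"],r["point"],m.sum(),[xs.min(),xs.max(),ys.min(),ys.max()])
im=cv2.imread("pics/top0.png");sc=cv2.imread("pics/scene0.png")
# overlay gear model at guess
g=np.array([.5,.344])
a=np.linspace(0,2*np.pi,40)
def circ(r,z): return np.c_[g[0]+r*np.cos(a),g[1]+r*np.sin(a),np.full(40,z)]
out=[]
for n,i,(x0,y0) in(("top",im,(167,222)),("scene",sc,(297,140))):
    c=cv2.resize(i[y0:y0+60,x0:x0+60],(400,400),interpolation=cv2.INTER_CUBIC); k=400/60
    for r,z in((.038,.01),(.012,.026),(.012,.01)):
        cv2.polylines(c,[np.round((proj(n,circ(r,z))-[x0,y0]+.5)*k).astype(int)],True,(0,0,255),1)
    out.append(c)
cv2.imwrite("pics/gear.png",np.hstack(out))
s=env.observe();print(s["time_s"],s["position"])
```

```text
top 0.97 [289.2, 199.0] 661 [np.int64(186), np.int64(214), np.int64(278), np.int64(306)]
top 0.68 [328.6, 149.5] 781 [np.int64(133), np.int64(164), np.int64(314), np.int64(345)]
scene 0.85 [170.1, 323.8] 633 [np.int64(311), np.int64(342), np.int64(157), np.int64(181)]
scene 0.77 [153.9, 289.3] 557 [np.int64(276), np.int64(304), np.int64(140), np.int64(163)]
scene 0.62 [108.3, 296.8] 437 [np.int64(282), np.int64(309), np.int64(103), np.int64(121)]
14.35 [ 0.61856647 -0.12738185  0.20043154]
```

View pics/gear.png

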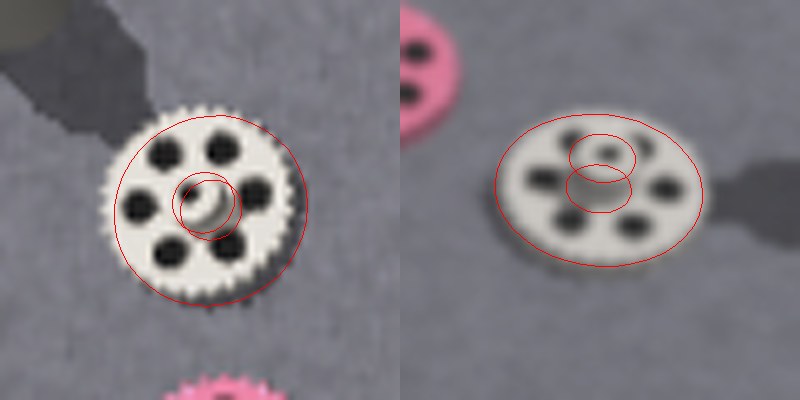

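View pics/scene4.png

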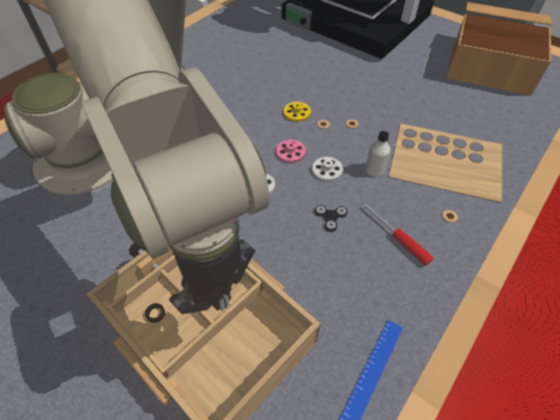

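The scene view shows the tray drawn up to the near side, with the spacer at (155,312) and an open well. The gear overlay agrees to within about 3–5 mm. Next I'll go above the gear, gripper half open.

Run:
```python
from h import *
# least squares disc centre (z=.01) from both images
ut=np.array([196,203])/400*60-.5+[167,222]; us=np.array([202.5,190.5])/400*60-.5+[297,140]
print(back("top",ut,.01),back("scene",us,.01))
rel([.501,.3465,.10])
rel([.501,.3465,.012])
```

```text
[[0.50309998 0.34964446 0.01      ]] [[0.50182742 0.34398963 0.01      ]]
mm [-166.4 -458.8  101.4] spin None t 14.35
mm [-166.1 -458.7  189.4] spin None t 14.35
```

{"method": "move_arm", "body": {
  "moves": [
    [-5,-15,0,0],
    [-20,-55,0,0],
    [-36,-100,0,0],
    [-52,-145,0,0],
    [-68,-190,0,0],
    [-84,-234,0,0],
    [-100,-278,5,0],
    [-116,-322,15,0],
    [-132,-366,30,0],
    [-148,-410,50,0],
    [-158,-438,70,0],
    [-164,-455,90,0],
    [-165,-459,100,0],
    [-165,-459,100,0],
    [-165,-459,100,0]
  ],
  "grip": 0.45,
  "grip_force": 30
}}

```text
time_s: 15.85
position: [0.5036, 0.3456, 0.1029]
tool_rot: [[0.994, -0.106, 0.001], [-0.106, -0.994, 0.0], [0.001, -0.0, -1.0]]
ft_force: [0.3, 0.0, 0.6]
grip_width: 0.0472
```

Run:
```python
from h import *
s=env.observe();print(s["time_s"],s["position"],s["grip_width"],s["tool_rot"])
for n in('top','scene'): cv2.imwrite(f'pics/{n}5.png',env.get_image(n)[:,:,::-1])
a=cv2.imread('pics/top5.png')[200:300,150:250];b=cv2.imread('pics/scene5.png')[100:200,270:370]
cv2.imwrite('pics/d5.png',np.hstack([cv2.resize(a,(400,400)),cv2.resize(b,(400,400))]))
rel([.5025,.347,.012])
a=cv2.imread('pics/top5.png')[140:300,310:450]; cv2.imwrite("pics/tray5.png",cv2.resize(a,None,fx=4,fy=4,interpolation=cv2.INTER_CUBIC)[:600])
```

```text
15.85 [0.50356817 0.34559625 0.10289845] 0.04717898918900422 [[ 9.94391499e-01 -1.05760377e-01  5.37125194e-04]
 [-1.05760416e-01 -9.94391639e-01  4.49793622e-05]
 [ 5.29355767e-04 -1.01533679e-04 -9.99999855e-01]]
mm [-1.7 -1.3 91.4] spin None t 15.95
```

View pics/d5.png

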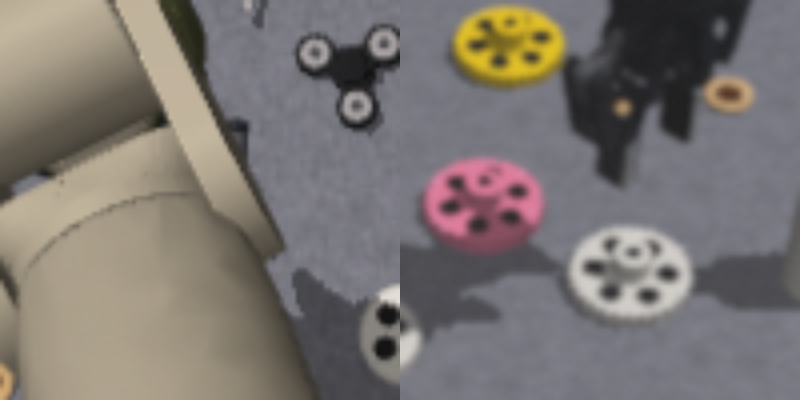

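View pics/tray5.png

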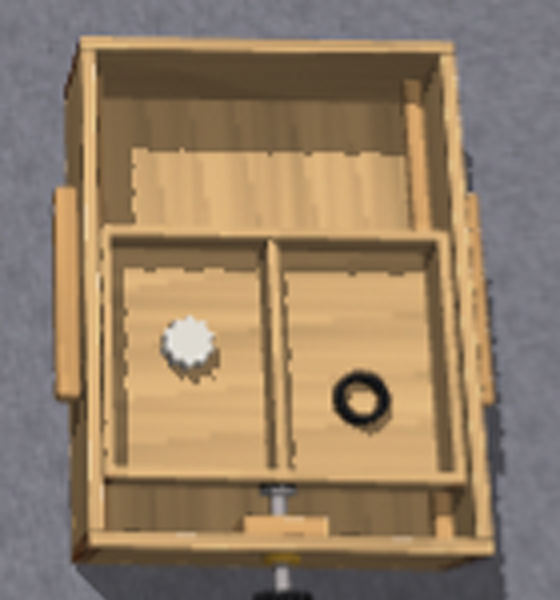

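The tray rests against the pad with pinion and spacer aboard. The gripper is above the white gear, whose boss is at about (632,255) in the right-hand crop. I'll go down partway and check.

{"method": "move_arm", "body": {
  "moves": [
    [0,0,10,0],
    [-1,-1,30,0],
    [-1,-1,45,0],
    [-1,-1,55,0],
    [-1,-1,60,0],
    [-1,-1,60,0]
  ]
}}

```text
time_s: 16.55
position: [0.5023, 0.3471, 0.0419]
tool_rot: [[0.994, -0.105, -0.001], [-0.105, -0.994, -0.0], [-0.001, 0.0, -1.0]]
ft_force: [-0.2, -0.1, -0.6]
grip_width: 0.047
```

Run:
```python
from h import *
s=env.observe();p=s["position"];print(s["time_s"],p,s["grip_width"])
cv2.imwrite('pics/scene6.png',env.get_image('scene')[:,:,::-1])
b=cv2.imread('pics/scene6.png')[125:200,285:360]; k=8
b=cv2.resize(b,(600,600),interpolation=cv2.INTER_CUBIC)
R=np.array(s["tool_rot"]);w=s["grip_width"]/2
pts=[p,p+R[:,1]*w,p-R[:,1]*w,p-[0,0,.0]+R[:,0]*.011]
for q in proj('scene',pts): cv2.circle(b,tuple(np.round((q-[285,125]+.5)*k).astype(int).tolist()),4,(0,0,255),1)
cv2.imwrite('pics/d6.png',b)
rel([.5025,.347,.012])
```

```text
16.55 [0.50230098 0.34708438 0.0419417 ] 0.0470432325299931
mm [-0.   0.3 30.5] spin None t 16.6
```

View pics/d6.png

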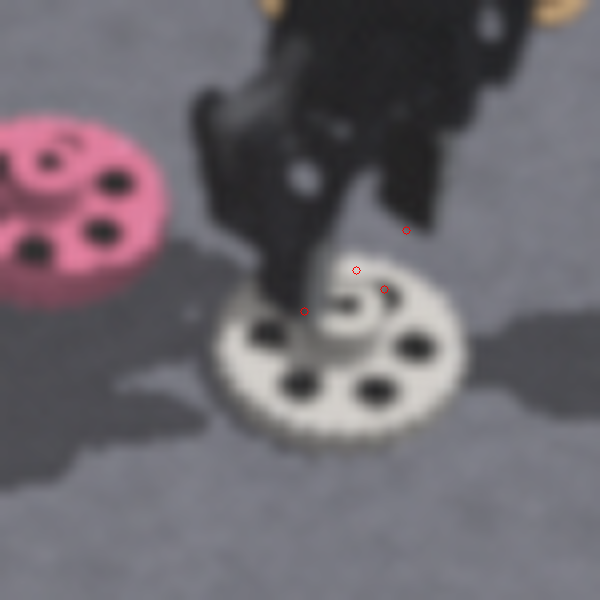

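The predicted tip marks fit the fingers and the boss sits between the jaws. I'll go down and grip.

{"method": "move_arm", "body": {
  "moves": [
    [0,0,8,0],
    [0,0,16,0],
    [0,0,23,0],
    [0,0,27,0],
    [0,0,30,0],
    [0,0,30,0]
  ]
}}

```text
time_s: 17.2
position: [0.5022, 0.3473, 0.0119]
tool_rot: [[0.994, -0.105, -0.001], [-0.105, -0.994, -0.0], [-0.001, 0.0, -1.0]]
ft_force: [0.5, -0.2, -0.2]
grip_width: 0.047
```

{"method": "move_arm", "body": {
  "moves": [
    [0,0,0,0],
    [0,0,0,0],
    [0,0,0,0],
    [0,0,0,0],
    [0,0,0,0],
    [0,0,0,0]
  ],
  "grip": 1,
  "grip_force": 40
}}

```text
time_s: 17.8
position: [0.5026, 0.3474, 0.0128]
tool_rot: [[0.994, -0.105, 0.001], [-0.105, -0.994, 0.0], [0.001, -0.0, -1.0]]
ft_force: [-0.0, 0.1, 6.0]
grip_width: 0.0219
```

{"method": "move_arm", "body": {
  "moves": [
    [0,0,-2,0],
    [0,0,-6,0],
    [0,0,-14,0],
    [0,0,-26,0],
    [0,0,-40,0],
    [0,0,-50,0],
    [0,0,-50,0]
  ]
}}

```text
time_s: 18.5
position: [0.503, 0.3477, 0.0643]
tool_rot: [[0.994, -0.105, 0.003], [-0.105, -0.994, 0.001], [0.003, -0.002, -1.0]]
ft_force: [0.1, 0.4, -0.6]
grip_width: 0.0222
```

Run:
```python
from h import *
s=env.observe();p=s["position"];print(s["time_s"],p,s["grip_width"],s["ft_force"])
cv2.imwrite('pics/scene7.png',env.get_image('scene')[:,:,::-1])
b=cv2.imread('pics/scene7.png')[85:185,270:370]
cv2.imwrite('pics/d7.png',cv2.resize(b,(600,600),interpolation=cv2.INTER_CUBIC))
```

```text
18.5 [0.50302188 0.34768527 0.06428196] 0.022178640243129332 [ 0.12861036  0.37408431 -0.61808307]
```

View pics/d7.png

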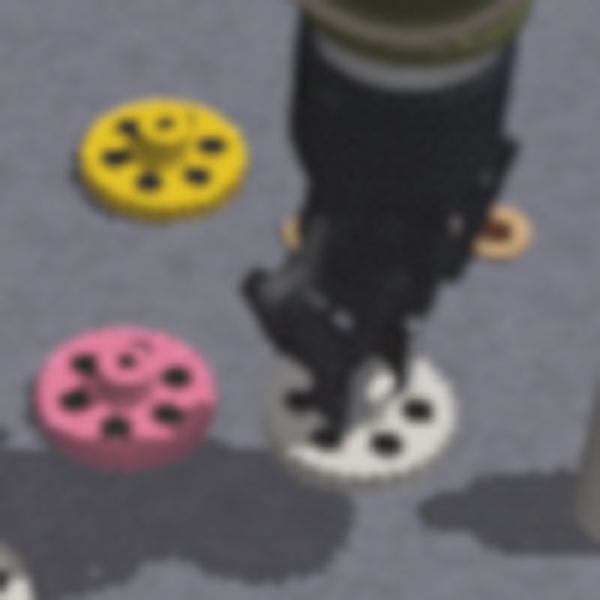

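Run:
```python
from h import *
s=env.observe();p=s["position"];R=np.array(s["tool_rot"])
g=back("scene",[330,153.3],.0615)[0]; print(g,R.T@(g-p))
t=cw(.097,0,.0)
print(t, wc([.6013,-.1259,0]))
for z in (.2,.13,.03): rel([t[0],t[1],z],yaw=YAW)
```

```text
[0.50449376 0.34493929 0.0615    ] [0.00221311 0.00229529 0.00166753]
[ 0.64976578 -0.1306663   0.        ] [ 0.0483016  -0.00033952  0.        ]
mm [ 196.8  459.9 -136.9] spin -0.0002 t 18.55
mm [196.7 460.  -66.9] spin -0.0002 t 18.55
mm [196.6 460.   33.1] spin -0.0002 t 18.55
```

The gear hangs level, with its boss within about 2 mm of the tool axis. I'll carry it over to the well.

{"method": "move_arm", "body": {
  "moves": [
    [0,0,-15,0],
    [0,0,-45,0],
    [5,12,-80,0],
    [18,42,-110,0],
    [34,80,-130,0],
    [50,118,-135,0],
    [66,156,-135,0],
    [82,194,-135,0],
    [98,232,-135,0],
    [114,270,-135,0],
    [130,308,-135,0],
    [146,346,-135,0],
    [162,384,-135,0],
    [176,417,-135,0],
    [187,440,-135,0],
    [193,454,-135,0],
    [195,460,-135,0],
    [195,460,-135,0],
    [195,460,-135,0]
  ]
}}

```text
time_s: 20.45
position: [0.6477, -0.1294, 0.1973]
tool_rot: [[0.995, -0.104, -0.0], [-0.104, -0.995, 0.0], [-0.0, -0.0, -1.0]]
ft_force: [-0.8, 0.5, -0.9]
grip_width: 0.022
```

Run:
```python
from h import *
s=env.observe();p=s["position"];print(s["time_s"],wc(p),s["grip_width"],s["ft_force"])
for n in('top','scene'): cv2.imwrite(f'pics/{n}8.png',env.get_image(n)[:,:,::-1])
a=cv2.imread('pics/top8.png')[100:300,300:450];b=cv2.imread('pics/scene8.png')[200:400,90:330]
cv2.imwrite('pics/d8.png',np.hstack([cv2.resize(a,(300,400)),cv2.resize(b,(480,400))]))
t=cw(.096,0,.0)
for z in (.05,.0225): rel([t[0],t[1],z],yaw=YAW)
```

```text
20.45 [0.09483114 0.00104653 0.19733735] 0.022037029008080754 [-0.75535509  0.50658197 -0.9252547 ]
mm [  1.1   1.1 147.5] spin 0.0011 t 20.55
mm [  1.1   1.1 175. ] spin 0.0011 t 20.55
```

View pics/d8.png

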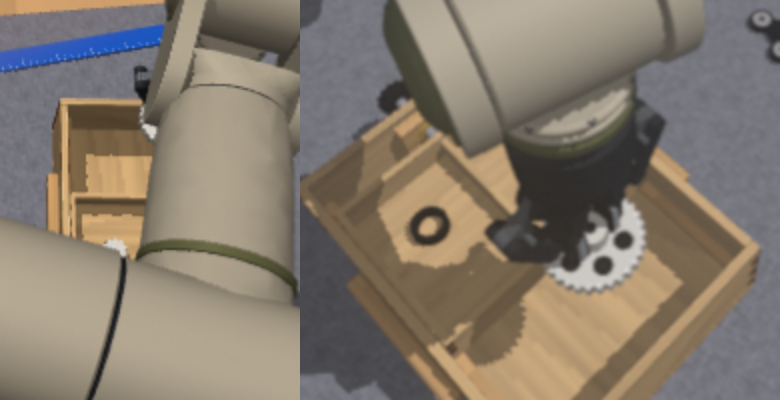

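{"method": "move_arm", "body": {
  "moves": [
    [0,0,15,0],
    [0,0,40,0],
    [0,0,65,0],
    [0,0,85,0],
    [0,0,105,0],
    [0,0,122,0],
    [0,0,136,0],
    [0,0,147,0],
    [0,0,156,0],
    [0,0,162,0],
    [0,0,166,0],
    [0,0,170,0],
    [0,0,170,0]
  ]
}}

```text
time_s: 21.85
position: [0.6478, -0.1306, 0.0271]
tool_rot: [[0.994, -0.105, -0.0], [-0.105, -0.994, 0.0], [-0.0, -0.0, -1.0]]
ft_force: [0.3, -0.2, -1.0]
grip_width: 0.0217
```

{"method": "move_arm", "body": {
  "moves": [
    [0,0,1,0],
    [0,0,2,0],
    [0,0,3,0],
    [0,0,3,0]
  ]
}}

```text
time_s: 22.25
position: [0.6479, -0.1306, 0.0243]
tool_rot: [[0.994, -0.105, -0.0], [-0.105, -0.994, 0.0], [-0.0, -0.0, -1.0]]
ft_force: [-0.5, -0.2, -1.0]
grip_width: 0.0221
```

{"method": "move_arm", "body": {
  "moves": [
    [0,0,0.7,0],
    [0,0,1.4,0],
    [0,0,2,0],
    [0,0,2.5,0],
    [0,0,2.5,0]
  ]
}}

```text
time_s: 22.75
position: [0.6479, -0.1306, 0.0218]
tool_rot: [[0.994, -0.105, -0.0], [-0.105, -0.994, -0.0], [-0.0, 0.0, -1.0]]
ft_force: [-0.5, 0.1, 0.7]
grip_width: 0.0221
```

{"method": "move_arm", "body": {
  "moves": [
    [0,0,0.3,0],
    [0,0,0.6,0],
    [0,0,0.6,0]
  ]
}}

```text
time_s: 23.05
position: [0.6479, -0.1306, 0.0218]
tool_rot: [[0.994, -0.105, 0.0], [-0.105, -0.994, -0.0], [0.0, 0.0, -1.0]]
ft_force: [-2.2, 0.6, 5.1]
grip_width: 0.0222
```

{"method": "move_arm", "body": {
  "moves": [
    [0,0,0,0],
    [0,0,0,0],
    [0,0,0,0],
    [0,0,0,0],
    [0,0,0,0]
  ],
  "grip": 0.45
}}

```text
time_s: 23.55
position: [0.6479, -0.1306, 0.0211]
tool_rot: [[0.994, -0.105, -0.0], [-0.105, -0.994, 0.0], [-0.0, -0.0, -1.0]]
ft_force: [-0.6, -0.2, -0.7]
grip_width: 0.0469
```

{"method": "move_arm", "body": {
  "moves": [
    [0,0,-3,0],
    [0,0,-10,0],
    [0,0,-25,0],
    [0,0,-50,0],
    [0,0,-85,0],
    [0,0,-120,0],
    [0,0,-160,0],
    [0,0,-190,0],
    [0,0,-200,0],
    [0,0,-200,0]
  ]
}}

```text
time_s: 24.55
position: [0.6481, -0.1307, 0.2226]
tool_rot: [[0.994, -0.105, 0.003], [-0.105, -0.994, -0.001], [0.003, 0.001, -1.0]]
ft_force: [-0.4, -0.1, 0.2]
grip_width: 0.0471
```

Next I'll move the arm aside for a clear view.

{"method": "move_arm", "body": {
  "moves": [
    [-10,20,0,0],
    [-30,60,0,0],
    [-55,105,0,0],
    [-80,150,0,0],
    [-105,195,0,0],
    [-130,240,0,0],
    [-150,280,0,0],
    [-160,300,0,0],
    [-160,300,0,0]
  ]
}}

```text
time_s: 25.45
position: [0.455, -0.4144, 0.2188]
tool_rot: [[0.994, -0.109, -0.003], [-0.109, -0.994, 0.003], [-0.003, -0.002, -1.0]]
ft_force: [0.4, 1.0, 0.2]
grip_width: 0.0473
```

Run:
```python
from h import *
s=env.observe();print(s["time_s"],s["position"])
for n in('top','scene'): cv2.imwrite(f'pics/{n}9.png',env.get_image(n)[:,:,::-1])
a=cv2.imread('pics/top9.png')[130:300,310:450];b=cv2.imread('pics/scene9.png')[200:400,80:330]
cv2.imwrite('pics/d9.png',np.hstack([cv2.resize(a,(350,425)),cv2.resize(b,(450,425))]))
for n in('top','scene'):
  for nm,z in(("gear",.009),("tray",.05),("pinion",.056),("spacer",.056),("wheel",0),("spinner",0),("glue",0),("screwdriver",0)):
    for r in env.tip_of(n,nm)[:2]:
        q=r["point"];w=back(n,[q[1],q[0]],z)[0];print(n,nm,round(r["conf"],2),np.round(q,1),w.round(3)[:2],wc(w).round(3)[:2])
```

```text
25.45 [ 0.45495834 -0.41436426  0.21882869]
top gear 0.97 [289.3 198.3] [0.405 0.347] [-0.196  0.449]
top gear 0.77 [185.9 370.8] [ 0.647 -0.134] [ 0.094 -0.004]
top tray 0.87 [227.2 372.3] [ 0.522 -0.111] [-0.032  0.006]
top tray 0.65 [221.4 168.3] [0.581 0.411] [-0.028  0.531]
top pinion 0.45 [228.5 359.3] [ 0.52  -0.076] [-0.038  0.041]
top spacer 0.44 [239.6 396.5] [ 0.483 -0.165] [-0.065 -0.052]
top wheel 0.94 [284.7 251.9] [0.407 0.209] [-0.18   0.313]
top wheel 0.61 [195.9 377.9] [ 0.619 -0.152] [ 0.069 -0.024]
top spinner 0.84 [216.6 238. ] [0.593 0.234] [0.002 0.357]
top spinner 0.22 [186.5 370.9] [ 0.648 -0.136] [ 0.096 -0.006]
top glue 0.82 [222.2 167.9] [0.593 0.424] [-0.018  0.546]
top screwdriver 0.85 [170.9 219.1] [0.73  0.279] [0.133 0.416]
top screwdriver 0.21 [217.8 241.9] [0.589 0.224] [-0.001  0.346]
scene gear 0.8 [152.2 291.9] [0.401 0.336] [-0.199  0.438]
scene gear 0.64 [114.  296.6] [0.323 0.461] [-0.29   0.554]
scene tray 0.83 [302.  188.1] [ 0.508 -0.121] [-0.045 -0.006]
scene pinion 0.64 [286.3 211.3] [ 0.522 -0.074] [-0.036  0.043]
scene spacer 0.71 [314.3 155.8] [ 0.483 -0.174] [-0.065 -0.061]
scene wheel 0.65 [186.9 259.8] [0.406 0.203] [-0.181  0.306]
scene spinner 0.72 [214.4 331.1] [0.585 0.24 ] [-0.006  0.362]
scene spinner 0.45 [234.7 394.4] [0.725 0.279] [0.129 0.415]
scene glue 0.66 [170.5 372.5] [0.59  0.415] [-0.019  0.536]
scene glue 0.2 [237.1 391.8] [0.724 0.27 ] [0.129 0.406]
scene screwdriver 0.9 [238.1 394.3] [0.729 0.271] [0.134 0.408]
```

View pics/d9.png

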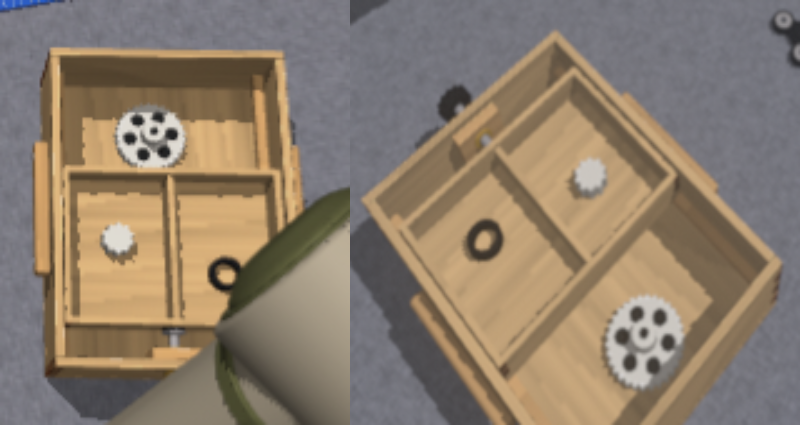

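The gear is in the well, but I want to check that it lies flat: there is a grey crescent on its far side.

Run:
```python
from h import *
for n in("top","scene"):
    k,d,R,t=K(n); print(n,-R.T@t)
g=cw(.097,0,0)
a=np.linspace(0,2*np.pi,60)
out=[]
for n,(x0,y0) in(("top",(345,160)),("scene",(200,325))):
    i=cv2.imread(f"pics/{n}9.png"); c=cv2.resize(i[y0:y0+65,x0:x0+65],(400,400),interpolation=cv2.INTER_CUBIC); kk=400/65
    o=c.copy()
    for r,z,col in((.038,.019,(0,0,255)),(.038,.009,(255,0,0)),(.012,.035,(0,200,0))):
        P=np.c_[g[0]+r*np.cos(a),g[1]+r*np.sin(a),np.full(60,z)]
        cv2.polylines(o,[np.round((proj(n,P)-[x0,y0]+.5)*kk).astype(int)],True,col,1)
    out.append(o)
cv2.imwrite("pics/g9.png",np.hstack(out))
```

```text
top [0.28751819 0.15643366 1.08143668]
scene [ 0.84558701 -0.28145966  0.76548507]
```

View pics/g9.png

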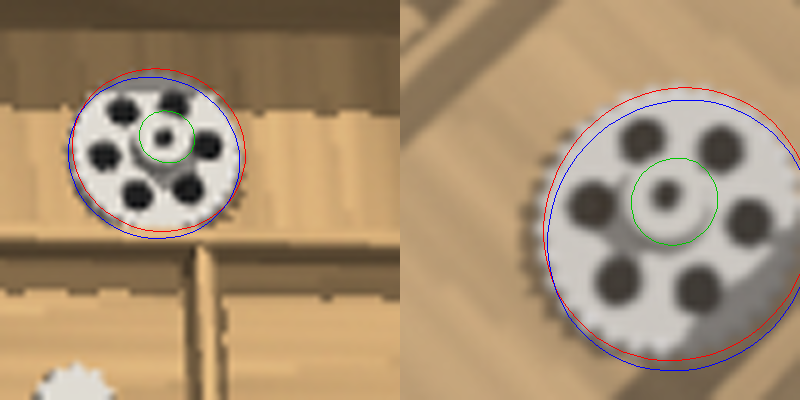

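The outline matches a gear lying flat, and the crescent is the shadow of the far wall. I'll hand the job in.

```bash
python3 -c "
from rig import env
print(env.close_job(), env.observe()['time_s'])"
```

```text
the job is handed in; nothing more can be done
the job is handed in; nothing more can be done
```

I drew the tray up against its stop, laid the white tall-boss gear flat in the opened well, and handed the job in a little after 26 s. The rig reported no verdict.

- **Tray:** I hooked the closed fingertips behind the far lip and pulled at about 3 N of sliding friction. It met the stop at tray x ≈ -43 mm in the box's frame. I held it there at 11–12 N of pull, about 8 N on the screw, for over 0.3 s; the highest wrist reading was 12.1 N. Both views show it still there, with the pinion and spacer aboard.
- **Gear:** I gripped it by the boss and lowered it until the floor pushed back at about 5 N, then let go. The last pictures put it at box x ≈ 95 mm, y ≈ 0, so about 138 mm beyond the tray's centre. It lies flat, boss up: its outline matches a flat gear model. A grey crescent on it turned out to be the far wall's shadow.
- **Bystanders:** the wheel, spinner and glue were found within the networks' scatter of their starting spots. The screwdriver had no starting measurement, but the arm never came near it.
- **Disagreements:** the two cameras differed by about 5 mm on the gear's pick-up position, so I used the average. The finger opening read 22 mm on the 24 mm boss, though it lifted level and held. At the end the scene camera's network did not report the gear in the well at all. The networks' tray positions also differed, -32 mm (top) against -45 mm (scene), so I rely on the touch reading of -43 mm.

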